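Keep the celeriac warm

TASK

Keep the finished dish warm: push the heat lamp's arm round until the lamp hangs centrally over the plate that carries the whole celeriac, then push the switch lever in front of the lamp all the way over to its other side to turn the lamp on. Push only: leave both plates and everything else on the worktop where they stand.

Things in the scene. Friction and masses are not known exactly. Their poses are not given: they have to be found in the camera images.
- lamp: heat lamp stand, fixed to the worktop: round dark foot 130 mm wide and 15 mm high, steel post 24 mm thick, cap to height 265 mm. Origin: centre of the foot's underside, on the upright axis about which the arm turns. Its -x axis is the direction in which the arm points when joint lamp_arm is 0; z up
- lamp_arm (a joint): angle of the lamp's swing arm about the post's upright axis (rad), -1.35 to 1.35, stops at both ends. 0: the arm points along -x of lamp; at angle a it points along (-cos a, +sin a) in the frame of lamp, so it grows clockwise seen from above. Stiff pivot (friction about 0.22 N m): it stays where it is left. The arm is a straight level aluminium flat bar, 12 mm thick, 30 mm high (220 to 250 mm above the worktop), 215 mm long from the post's axis
- lamp_arm_mid (a point): point in the middle of the bar's section, 120 mm out from the post's axis, 235 mm above the worktop, a good place to push sideways; its x axis runs along the bar towards the post, z up
- lamp_head (a point): centre of the mouth of the bell-shaped steel lamp head hanging under the arm's outer end: 205 mm from the post's axis, 130 mm above the worktop; the head is 100 mm wide at the mouth and reaches up to the arm. Its x axis points along the bar towards the post, y level across the bar, z up
- dish: white plate, 130 mm wide, 16 mm high, carrying a whole brown celeriac 90 mm wide whose top is 87 mm above the worktop; one loose piece of about 0.6 kg. Origin: centre of the plate's underside. Its centre lies 175 to 235 mm from the post's axis, to one side of the lamp's starting direction
- empty_plate: the same plate, 130 mm wide, empty, on the other side; not to be moved. Origin: centre of its underside
- switch_base: switch housing fixed to the worktop in front of the lamp post, under the lamp's starting place: grey block 70 mm (x) by 50 mm (y), 25 mm high. Origin: centre of its underside. The lever swings in its x-z plane, pivot 22 mm above its underside
- switch (a joint): angle of the switch lever (rad), 0 (off, leaning 0.5 rad to -x of switch_base) to 1.0 (on, leaning 0.5 rad to +x), a stop at each end. Light: about 1 N at the ball moves it, and it stays where it is left
- switch_tip (a point): centre of the black ball, 26 mm across, at the end of the switch lever, 80 mm from the lever's pivot; the centre is 92 mm above the worktop at either end of the swing, 102 mm midway
- mill: dark wooden pepper mill, 54 mm wide, 178 mm tall; loose bystander, not to be moved. Origin: centre of its underside
- jar: glass spice jar with a steel cap, 54 mm wide, 85 mm tall; loose bystander, not to be moved. Origin: centre of its underside
- ramekin: small white bowl, 52 mm wide, 34 mm tall; loose bystander, not to be moved. Origin: centre of its underside
- sauce_a: clear sauce bottle, 56 mm wide, 190 mm tall; loose bystander, not to be moved. Origin: centre of its underside
- sauce_b: sauce bottle, 56 mm wide, 160 mm tall; loose bystander, not to be moved. Origin: centre of its underside
- spoon: steel spoon lying flat; loose bystander, not to be moved
Not all that is in view belongs to the job. Of the things that look like the switch_base, take the one that is farthest from the robot's base at the start. Of the things that look like the dish, take the one that is farthest to the robot's right at the start.

How it is judged:
By the outcome, as a careful person would: the job done as asked, in the order asked, and still so for the second after the job is handed in, with the robot touching nothing.
It also fails if it takes over 51 s, if anything falls off the work surface, if the arm or the gripper's body presses on something with over 40 N, if the wrist force passes 120 N, or if a joint passes its speed limit or range.

ROBOT

A 6-joint arm with a two-finger parallel gripper is mounted at the origin on the work surface. World frame = base frame: x ahead of the robot, y to its left, z up, the work surface at z = 0. Lengths are in mm, angles in rad, forces in N, time in s.
With the tool pointing down it reaches from about 350 to 775 mm from the base axis. Payload 7.3 kg.
Tool frame: the origin (TCP) lies at the very end of the fingers, on their centre line; the grasp point (between the pads) lies 19 mm behind it (bot.grasp_offset is the distance from the TCP to the grasp point, in mm); z points along the fingers, y is the direction in which the jaws open and shut (so a half turn about z gives the same grasp; the last joint's range is limited). The gripper opens to 92 mm and grips with 3 to 60 N. Pads are 19 mm wide; open, the fingers measure 130 mm over their backs; the gripper's body (75 mm by 190 mm) begins 47 mm behind the grasp point.
Start: joints at [1.072, 0.342, 1.524, -0, 1.275, -0.146], TCP at [181.388, 492.69, 226.741] pointing down, gripper open.
Joint ranges: [-2.53, 2.53], [-0.77, 2.02], [0.04, 2.7], [-1, 4.14], [0.28, 2.66], [-3.11, 3.11]. Speed limits (rad/s): [2.57, 2.57, 3.14, 3.14, 3.14, 3.14].

INTERFACE

Orientations are given as [roll, pitch, yaw] about the fixed x, y, z axes, in that order (R = Rz(yaw) Ry(pitch) Rx(roll)).
In Python, from plant import bot gives the robot as it stands.
- The arm moves only by the tool servo_tool, never from a script. Its arguments are lists of equal length, an entry for each row: "angular": the turn, a rotation vector about the world's x, y, z in degrees, a list of three; "slide": the shift along the world's x, y, z in mm, a list of three; "grip": the opening, from -1 (shut) to 1 (fully open), so that 0 is half open. In form: {"angular": [[ax, ay, az], ...], "slide": [[dx, dy, dz], ...], "grip": [grip, ...]}. A call has 1 to 10 rows; each row is the pose to reach, as a shift and turn from the pose commanded when the call began; what a row does not reach only later rows make up. A row lasts 1/12 s, in which the tool goes at most 41.7 mm and 7.16 degrees, less where a joint would pass 70% of its speed; a pose out of reach is approached as far as the arm can. A call with a gripper value outside its range is refused whole. The fingers move at their own pace and stop on an object; the grip force is fixed at half the most. Time passes only in rows, so rows that repeat a pose let the fingers close. It gives the time, the measured TCP pose, the force and the opening at its end, in the units of the state.
- bot.get_obs(): the state, without advancing time (a new reading comes with each control period).
- bot.capture(name): name is "scene" or "top" or "wrist"; returns a dict with "img" (384x512x3 uint8, blue, green, red), "range_z" (384x512 float32, mm along the optical axis (not along the pixel's ray), 0 where there is no reading), "fov_y" (degrees; the focal length in pixels is half the picture's height over the tangent of half this angle, whatever the lens; pixels are square), "cx", "cy" (the principal point, pixels), "R" (3x3) and "t" (3): a world point X has camera coordinates R X + t; the wrist camera has in their place "T_tool_cam" (4x4, takes a point from camera to tool coordinates, whose origin is the TCP and whose axes are the flange's). Camera axes: x right, y down, z forward; pixel columns grow to the right and rows downward; lengths in mm; the calibration is good to about 2 mm. A picture is of the moment at which its call begins: read the wrist's pose just before it.
- bot.close_job(): hands the job in, once; it reports no verdict.
The state is a dict: "time": time; "joint_positions": joint angles; "dq": joint speeds; "tau": joint torques, N m; "tool_pos": TCP position; "tcp_rot": TCP orientation; "contact_force": force on the tool from outside, world axes, zero at the start; "moment": the same for the moment, N m; "grip_width": finger opening in mm.
Only numpy, scipy, OpenCV 4.12 (cv2) and the standard library are available. Lean on these libraries where they do the work, as an engineer would, in place of code of your own. Each camera call takes 0.05 s, during which the arm holds its last target.

## Working session

There is one attempt and no reset: what is moved stays moved. The work goes in short steps, Python scripts to look and compute and a tool call to move; the robot and the scene stay as the last step left them, time stands still between calls to the robot, and variables do not carry over. Pictures are saved under pics/ and viewed, and the job is handed in when it is done.

Besides the shell and the picture viewer there is one more tool, called after ">>>" by a JSON object that holds its "name" and its "arguments". servo_tool: Moves the arm, as the interface text tells. Its arguments: {"type":"object","properties":{"angular":{"type":"array","items":{"type":"array","items":{"type":"number"}}},"slide":{"type":"array","items":{"type":"array","items":{"type":"number"}}},"grip":{"type":"array","items":{"type":"number"}}},"required":["angular","slide","grip"]}

```bash
mkdir -p pics; ls
python3 - <<'E'
from plant import bot
import cv2,numpy as np,pickle
o=bot.get_obs();print(o)
for n in("scene","top"):
    c=bot.capture(n);cv2.imwrite(f"pics/{n}0.png",c["img"]);pickle.dump(c,open(f"{n}0.pkl","wb"))
    print(n,c["fov_y"],c["cx"],c["cy"],c["R"],c["t"])
E
```

```text
pics
{'time': 0.0, 'joint_positions': array([ 1.07200556e+00,  3.42691103e-01,  1.52501344e+00,  3.96927381e-05,
        1.27539621e+00, -1.45948176e-01]), 'dq': array([ 0.00073502, -0.00108873,  0.00070215,  0.00039381,  0.00031149,
        0.00177089]), 'tau': array([ 1.43745830e-03, -4.31231368e+01, -2.44228417e+01,  7.18742958e-02,
        5.57643129e-02, -1.11974286e-04]), 'tool_pos': array([181.16954886, 492.32015059, 226.06262407]), 'tcp_rot': array([-3.14010611e+00, -2.56875405e-04,  2.78873829e+00]), 'contact_force': array([ 0.06021452,  0.31734266, -0.19910854]), 'moment': array([ 0.0318005 ,  0.04593221, -0.00440365]), 'grip_width': 92.08786344740102}
scene 46.90381522370273 248.57990423195974 191.1179416168968 [[-0.32605873  0.9453349   0.00525554]
 [ 0.68440069  0.23988676 -0.68851291]
 [-0.65213602 -0.22089875 -0.72520504]] [ 197.24097619 -277.48311431 1850.83869806]
top 46.35408886959008 248.85994023576907 186.41810157053033 [[ 0.01733542 -0.99951895 -0.02571673]
 [-0.98582686 -0.01279405 -0.16727733]
 [ 0.16686784  0.02825207 -0.98557442]] [  -3.72813443  545.74642769 1290.61357113]
```

View pics/scene0.png

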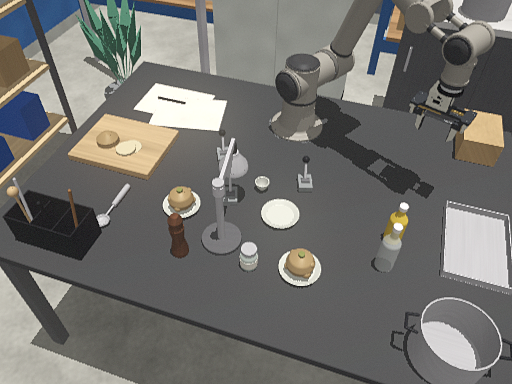

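View pics/top0.png

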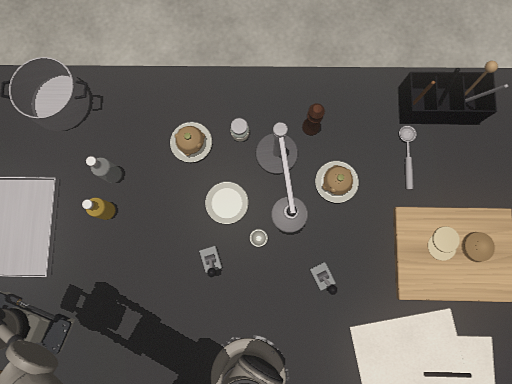

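```bash
cat > h.py <<'E'
import numpy as np,cv2,pickle
def K(c):
    return c["img"].shape[0]/2/np.tan(np.radians(c["fov_y"]/2))
def ray(c,u,v):
    f=K(c);d=np.array([(u-c["cx"])/f,(v-c["cy"])/f,1.]);R=np.array(c["R"]);t=np.array(c["t"])
    return -R.T@t,R.T@d
def plane(c,u,v,z):
    o,d=ray(c,u,v);return o+d*(z-o[2])/d[2]
def proj(c,X):
    p=np.array(c["R"])@np.array(X,float)+c["t"];f=K(c);return p[0]/p[2]*f+c["cx"],p[1]/p[2]*f+c["cy"]
def deproj(c):
    f=K(c);z=c["range_z"];v,u=np.mgrid[:z.shape[0],:z.shape[1]]
    P=np.stack([(u-c["cx"])/f*z,(v-c["cy"])/f*z,z],-1)
    return (P-np.array(c["t"]))@np.array(c["R"])
def tri(c1,p1,c2,p2):
    o1,d1=ray(c1,*p1);o2,d2=ray(c2,*p2)
    s=np.linalg.lstsq(np.stack([d1,-d2],1),o2-o1,rcond=None)[0]
    a=o1+s[0]*d1;b=o2+s[1]*d2;return (a+b)/2,np.linalg.norm(a-b)
E
python3 - <<'E'
from h import *
s=pickle.load(open("scene0.pkl","rb"));t=pickle.load(open("top0.pkl","rb"))
for (n,c,b) in(("s",s,(140,110,340,300)),("t",t,(150,70,390,310))):
    im=c["img"][b[1]:b[3],b[0]:b[2]];im=cv2.resize(im,None,fx=3,fy=3,interpolation=cv2.INTER_CUBIC)
    if n=="t": im=cv2.resize(im,None,fx=.83,fy=.83)
    im=cv2.convertScaleAbs(im,alpha=1.5,beta=10)
    cv2.imwrite(f"pics/crop_{n}0.png",im)
P=deproj(t);Q=deproj(s)
for n,u,v in(("dish",338,182),("otherdish",190,140),("empty",226,203),("armout",291,211),("armin",283,140),("cap",280,129),("sw",210,255),("sw2",321,273),("jar",239,128),("ram",258,238),("mill",316,110)):
    print(n,P[v,u].round())
for n,u,v in(("swc",231,198),("swball",231,168),("sw1",223,150),("bowl",262,184)):print(n,Q[v,u].round())
E
```

```text
dish [ 556. -254.   80.]
otherdish [679. 182.  74.]
empty [500.  74.  10.]
armout [ 450. -107.  251.]
armin [633. -87. 248.]
cap [658. -78. 264.]
sw [342. 116.  29.]
sw2 [ 296. -209.   30.]
jar [715.  36.  83.]
ram [395. -25.   5.]
mill [ 739. -180.  177.]
swc [ 500. -100.   25.]
swball [498. -98. 166.]
sw1 [ 287. -213.   35.]
bowl [387. -24.  10.]
```

View pics/crop_s0.png

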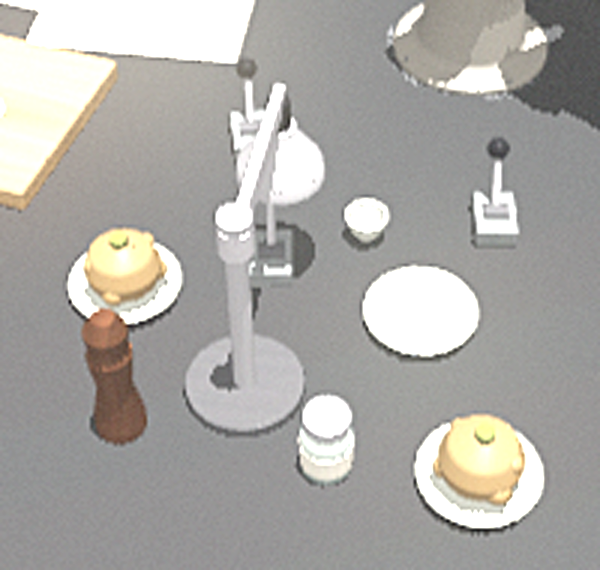

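View pics/crop_t0.png

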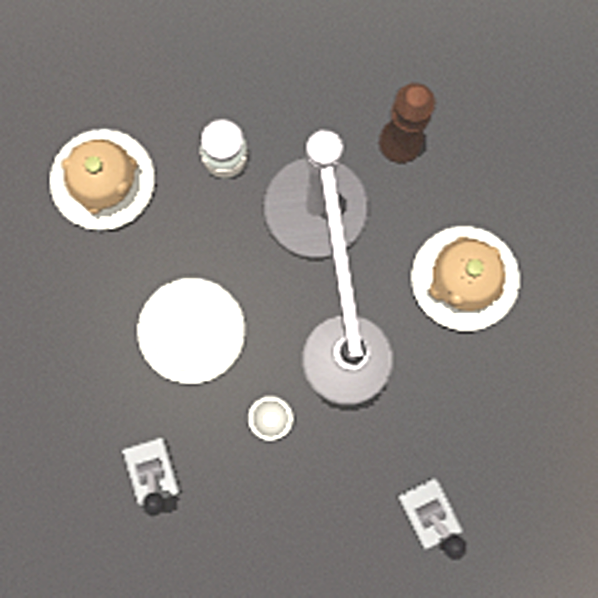

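```bash
cat > m.py <<'E'
from h import *
def circ(P):
    A=np.c_[2*P,np.ones(len(P))];x=np.linalg.lstsq(A,(P**2).sum(1),rcond=None)[0];return x[:2],np.sqrt(x[2]+x[:2]@x[:2])
def hullfit(c,m,z):
    cs,_=cv2.findContours(m.astype(np.uint8),cv2.RETR_EXTERNAL,cv2.CHAIN_APPROX_NONE)
    k=cv2.convexHull(max(cs,key=cv2.contourArea))[:,0]
    P=np.array([plane(c,u,v,z)[:2] for u,v in k]);return circ(P)
E
python3 - <<'E'
from m import *
s=pickle.load(open("scene0.pkl","rb"));t=pickle.load(open("top0.pkl","rb"))
def win(c,b):
    m=np.zeros(c["img"].shape[:2],bool);m[b[1]:b[3],b[0]:b[2]]=1;return m
for n,c,bd,be in(("t",t,(310,155,365,208),(200,178,252,228)),("s",s,(158,180,205,222),(257,195,304,231))):
    hsv=cv2.cvtColor(c["img"],cv2.COLOR_BGR2HSV)
    w=(hsv[...,2]>110)&(hsv[...,1]<60)
    for nm,b in(("dish",bd),("empty",be)):
        print(n,nm,hullfit(c,w&win(c,b),16))
# cap: points by depth top
for n,c,b in(("t",t,(265,115,300,145)),("s",s,(205,170,235,195))):
    P=deproj(c);m=win(c,b)&(P[...,2]>254)&(P[...,2]<275);q=P[m];print(n,"cap",len(q),q.mean(0),q.min(0),q.max(0))
    P=deproj(c);m=(P[...,2]>222)&(P[...,2]<256)&(P[...,0]>380)&(P[...,0]<640)&(abs(P[...,1]+90)<60)
    q=P[m][:, :2];print("bar",len(q),cv2.fitLine(q.astype(np.float32),cv2.DIST_HUBER,0,.01,.01).ravel(),q.min(0),q.max(0))
    m=(P[...,2]>11)&(P[...,2]<19)&(P[...,0]>560)&(P[...,0]<750)&(abs(P[...,1]+90)<95)
    if n=="t": m&=win(c,(245,125,305,180))
    else: m&=win(c,(195,215,245,255))
    print("foot",hullfit(c,m,15),m.sum())
for p in[(280,129)]:print(tri(t,(280,129),s,(140+236/3,110+216/3)))
E
```

```text
t dish (array([ 570.2080409 , -260.47846681]), np.float64(65.12624998689155))
t empty (array([501.32795135,  73.0268503 ]), np.float64(64.99384673034692))
s dish (array([ 570.38877294, -257.15762156]), np.float64(65.73063644100337))
s empty (array([500.85107145,  75.83733786]), np.float64(66.3243336727326))
t cap 162 [655.94858331 -76.8421106  264.55107726] [620.86089653 -93.39124429 254.03045607] [673.88004645 -60.37930882 269.68272609]
bar 465 [ 9.8772502e-01  1.5620285e-01  5.3721783e+02 -9.4841675e+01] [ 443.04938458 -120.97261296] [639.37919531 -73.90955416]
foot (array([656.35066243, -64.12326475]), np.float64(56.638330505492384)) 833
s cap 109 [663.66036767 -73.64701267 263.03604994] [643.5777461  -90.97917702 254.02933675] [680.68394514 -57.22265707 267.46117009]
bar 250 [ 9.9076408e-01  1.3559712e-01  5.3358563e+02 -9.1069023e+01] [ 445.4741682  -118.80181593] [629.83324202 -73.95340808]
foot (array([663.21306792, -73.61847833]), np.float64(64.59340737001094)) 780
(array([657.33243382, -75.60164574, 261.90097567]), np.float64(5.562152020073713))
```

>>> {"name": "servo_tool", "arguments": {"angular": [[0, 0, 0], [0, 0, 0], [0, 0, 0], [0, 0, 0], [0, 0, 0], [0, 0, 0], [0, 0, 0], [0, 0, 0], [0, 0, 0], [0, 0, 0]], "slide": [[23, -33, 0], [46, -66, 0], [69, -100, 0], [91, -133, 0], [114, -166, 0], [137, -200, 0], [160, -233, 0], [182, -266, 0], [205, -300, 0], [228, -333, 0]], "grip": [-1, -1, -1, -1, -1, -1, -1, -1, -1, -1]}}

```text
time: 0.93
tool_pos: [409.9, 157.7, 226.7]
tcp_rot: [-3.142, -0.0, 2.789]
contact_force: [0.9, 0.5, -0.9]
grip_width: 29.9
```

>>> {"name": "servo_tool", "arguments": {"angular": [[0, 0, 0], [0, 0, 0], [0, 0, 0], [0, 0, 0], [0, 0, 0], [0, 0, 0], [0, 0, 0], [0, 0, 0]], "slide": [[23, -33, 0], [46, -66, 0], [69, -100, -2], [91, -133, -4], [114, -166, -4], [135, -190, -4], [135, -190, -4], [135, -190, -4]], "grip": [-1, -1, -1, -1, -1, -1, -1, -1]}}

```text
time: 1.6
tool_pos: [544.5, -31.5, 221.7]
tcp_rot: [-3.142, -0.002, 2.786]
contact_force: [0.3, 1.1, 0.3]
grip_width: 0.2
```

Run:
```python
from plant import bot
from h import *
o=bot.get_obs();print(o["time"],o["tool_pos"],o["contact_force"])
ims=[]
for n in("top","scene"):
    c=bot.capture(n);pickle.dump(c,open(f"{n}1.pkl","wb"));ims.append(c["img"][70:310,140:380])
cv2.imwrite("pics/b1.png",cv2.convertScaleAbs(cv2.resize(np.hstack(ims),(800,400)),alpha=1.4))
```

```text
1.6 [544.49087131 -31.50207439 221.67780839] [0.307343   1.07850115 0.3312057 ]
```

View pics/b1.png

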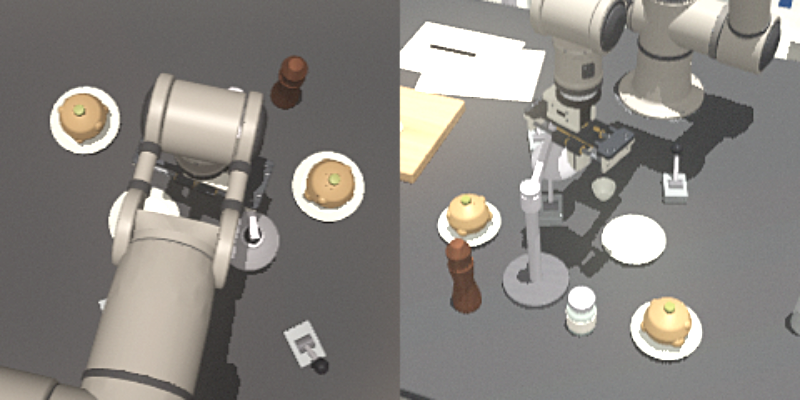

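>>> {"name": "servo_tool", "arguments": {"angular": [[0, 0, 0], [0, 0, 0], [0, 0, 0], [0, 0, 0], [0, 0, 0], [0, 0, 0], [0, 0, 0], [0, 0, 0], [0, 0, 0], [0, 0, 0]], "slide": [[-2, -17, 0], [-3, -34, 0], [-2, -46, 0], [-2, -57, 0], [1, -70, 0], [4, -83, 0], [10, -95, 0], [16, -106, 0], [16, -106, 0], [16, -106, 0]], "grip": [-1, -1, -1, -1, -1, -1, -1, -1, -1, -1]}}

```text
time: 2.53
tool_pos: [560.6, -137.6, 222.3]
tcp_rot: [-3.141, -0.0, 2.787]
contact_force: [0.1, 0.9, 0.7]
grip_width: 0.5
```

Run:
```python
from plant import bot
from h import *
o=bot.get_obs();print(o["time"],o["tool_pos"],o["contact_force"],o["joint_positions"])
ims=[]
for n in("top","scene"):
    c=bot.capture(n);pickle.dump(c,open(f"{n}2.pkl","wb"));ims.append(c["img"][70:310,140:380])
cv2.imwrite("pics/b2.png",cv2.convertScaleAbs(cv2.resize(np.hstack(ims),(800,400)),alpha=1.4))
```

```text
2.5333 [ 560.61690559 -137.59951876  222.30572327] [0.12831863 0.93640668 0.7432638 ] [-3.72983788e-01  4.41794942e-01  1.38220849e+00 -8.19514693e-04
  1.31780213e+00 -1.58937323e+00]
```

View pics/b2.png

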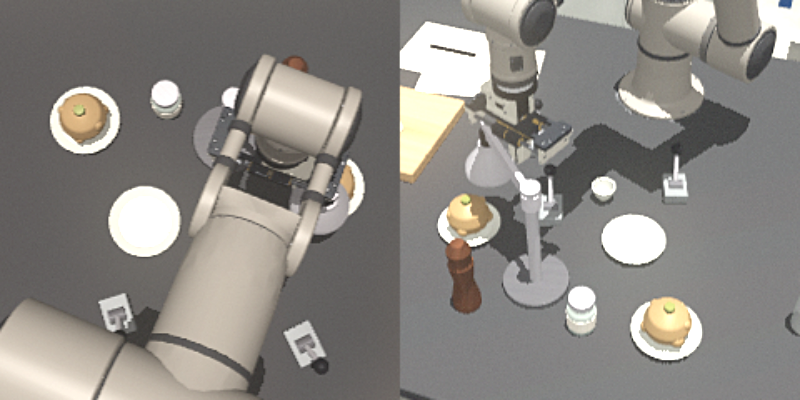

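>>> {"name": "servo_tool", "arguments": {"angular": [[0, 0, 0], [0, 0, 0], [0, 0, 0], [0, 0, 0], [0, 0, 0]], "slide": [[7, -9, 0], [15, -18, 0], [22, -24, 0], [22, -24, 0], [22, -24, 0]], "grip": [-1, -1, -1, -1, -1]}}

```text
time: 3.05
tool_pos: [582.2, -160.1, 222.6]
tcp_rot: [-3.141, -0.0, 2.789]
contact_force: [0.4, -0.0, 0.4]
grip_width: 0.4
```

```bash
cat > look.py <<'E'
from plant import bot
from m import *
import sys
k=sys.argv[1]
o=bot.get_obs();print(o["time"],o["tool_pos"],o["contact_force"])
ims=[]
for n in("top","scene"):
    c=bot.capture(n);pickle.dump(c,open(f"{n}{k}.pkl","wb"));ims.append(c["img"][70:310,140:380])
cv2.imwrite(f"pics/b{k}.png",cv2.convertScaleAbs(cv2.resize(np.hstack(ims),(800,400),interpolation=cv2.INTER_CUBIC),alpha=1.4))
E
python3 look.py 3
```

```text
3.05 [ 582.23080129 -160.08059996  222.57060437] [ 0.35313151 -0.03669803  0.4052099 ]
```

View pics/b3.png

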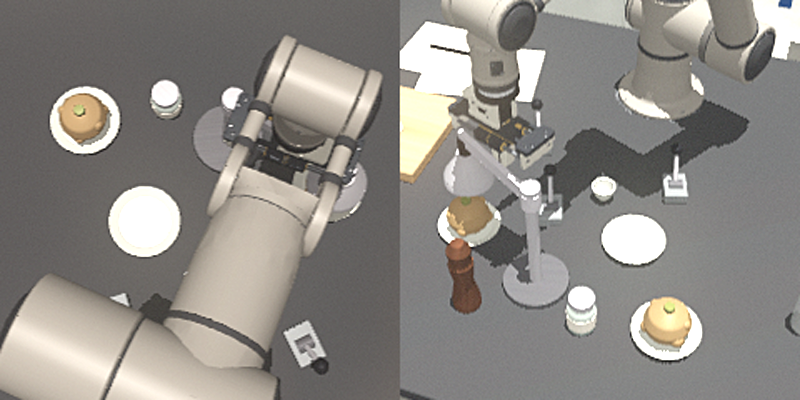

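```bash
cat > bar.py <<'E'
from m import *
import sys
k=sys.argv[1]
s=pickle.load(open(f"scene{k}.pkl","rb"));P=deproj(s)
m=np.zeros(P.shape[:2],bool);m[140:200,165:225]=1
m&=(P[...,2]>243)&(P[...,2]<257)&(P[...,0]<645)&(P[...,0]>500)&(P[...,1]<-85)
g=s["img"].astype(int)
q=P[m][:,:2].astype(np.float32);l=cv2.fitLine(q,cv2.DIST_HUBER,0,.01,.01).ravel()
print(len(q),l,"angle",np.degrees(np.arctan2(l[1],l[0])), q.min(0),q.max(0))
d=l[:2]*np.sign(l[0]);
for post in((660,-75),(657,-76)):
    print("angle from post to mean",np.degrees(np.arctan2(post[1]-q[:,1].mean(),post[0]-q[:,0].mean())))
v=s["img"].copy();v[m]=(0,0,255);v=cv2.resize(v[120:240,140:260],None,fx=5,fy=5,interpolation=cv2.INTER_NEAREST);cv2.imwrite(f"pics/bar{k}.png",v)
E
python3 bar.py 3; python3 bar.py 2
```

```text
245 [ 5.0071877e-01  8.6561000e-01  6.0094409e+02 -1.7633879e+02] angle 59.952435 [ 550.1187 -263.78  ] [644.9726  -98.97458]
angle from post to mean 58.648598
angle from post to mean 59.685024
216 [   0.6800863     0.73313206  582.7383     -156.70685   ] angle 47.149612 [ 521.3673  -230.21706] [643.93134  -97.260345]
angle from post to mean 44.621326
angle from post to mean 45.369286
```

View pics/bar3.png

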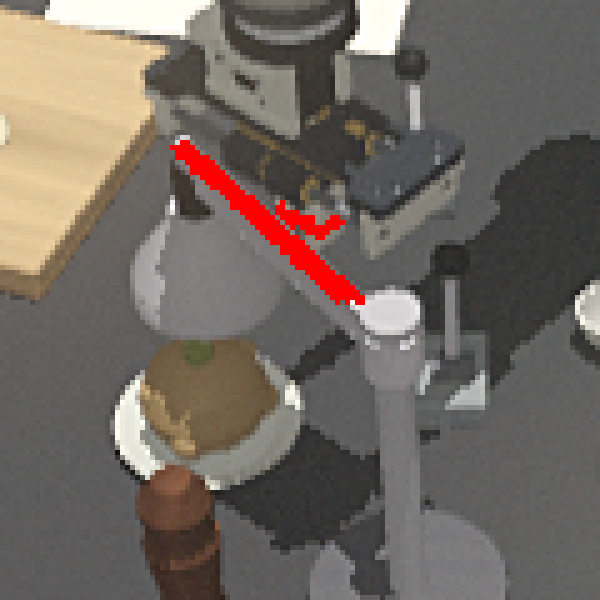

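Run:
```python
from m import *
s=pickle.load(open("scene3.pkl","rb"));t0=pickle.load(open("top0.pkl","rb"));s0=pickle.load(open("scene0.pkl","rb"))
px=lambda u,v:(140+u/5-.4,120+v/5-.4)
tip=plane(s,*px(180,149),250);cap=plane(s,*px(390,309),265);inn=plane(s,*px(348,297),250)
print("tip",tip,"cap",cap,"inn",inn)
for a in(cap,inn):
    d=a-tip;print(np.degrees(np.arctan2(d[1],d[0])),np.hypot(*d[:2]))
# cap by bright circle
for n,c,b in(("s",s,(208,172,230,192)),("t",t0,(268,118,292,137))):
    g=c["img"].min(2)[b[1]:b[3],b[0]:b[2]];print(n,g.max())
    m=np.zeros(c["img"].shape[:2],bool);m[b[1]:b[3],b[0]:b[2]]=g>185
    print(hullfit(c,m,265),m.sum())
# foot dark hull in scene0
cv2.imwrite("pics/foot.png",cv2.convertScaleAbs(np.hstack([cv2.resize(s0["img"][160:260,180:280],(400,400),interpolation=cv2.INTER_CUBIC),cv2.resize(t0["img"][95:195,230:330],(400,400),interpolation=cv2.INTER_CUBIC)]),alpha=1.7))
```

```text
tip [ 558.74282233 -254.7951524   250.        ] cap [658.44209198 -75.26679416 265.        ] inn [ 643.79552857 -107.84915974  250.        ]
60.95483650282384 205.35426895916459
59.93763470794307 169.78541632394465
s 251
(array([659.756857  , -84.11055221]), np.float64(22.902029049111558)) 96
t 201
(array([656.7256015, -77.3118133]), np.float64(14.110572183566537)) 34
```

View pics/foot.png

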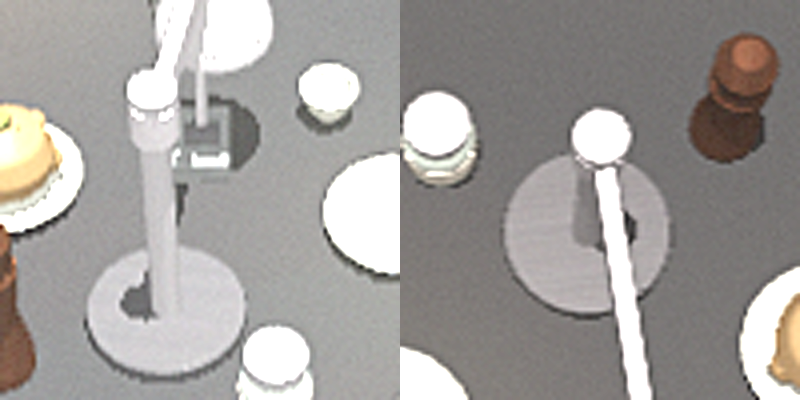

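Run:
```python
from m import *
s=pickle.load(open("scene0.pkl","rb"));t=pickle.load(open("top0.pkl","rb"))
print(plane(s,180+166/4-.4,160+309/4-.4,15),plane(t,230+586.5/4-.4,95+233/4-.4,15))
```

```text
[661.62813659 -74.11027615  15.        ] [ 660.43847792 -383.40966721   15.        ]
```

Run:
```python
from m import *
t=pickle.load(open("top0.pkl","rb"))
print(plane(t,230+186.5/4-.4,95+233/4-.4,15), plane(t,230+201.5/4-.4,95+136/4-.4,265))
s=pickle.load(open("scene0.pkl","rb"));print(plane(s,180+152/4-.4,160+89/4-.4,265))
```

```text
[657.07842253 -77.1679592   15.        ] [658.34563516 -78.06035397 265.        ]
[660.0984528  -74.60468148 265.        ]
```

>>> {"name": "servo_tool", "arguments": {"angular": [[0, 0, 0], [0, 0, 0], [0, 0, 0], [0, 0, 0]], "slide": [[3, -2, 0], [7, -4, 0], [7, -4, 0], [7, -4, 0]], "grip": [-1, -1, -1, -1]}}

```text
time: 3.48
tool_pos: [589.7, -164.4, 222.7]
tcp_rot: [3.141, 0.001, 2.789]
contact_force: [-0.2, -0.8, 1.0]
grip_width: 0.4
```

```bash
python3 look.py 4; python3 bar.py 4
```

```text
3.4833 [ 589.70489673 -164.39411451  222.73524977] [-0.18311788 -0.80760504  1.01226626]
235 [ 4.5631447e-01  8.8981855e-01  6.0316071e+02 -1.8118359e+02] angle 62.850456 [ 556.869  -265.3479] [ 644.9574  -101.84603]
angle from post to mean 61.374573
angle from post to mean 62.437958
```

View pics/bar4.png

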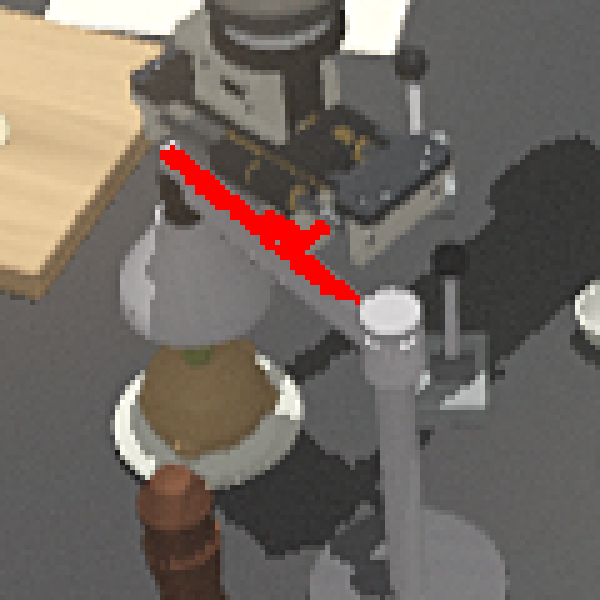

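>>> {"name": "servo_tool", "arguments": {"angular": [[0, 0, 0], [0, 0, 0], [0, 0, 0], [0, 0, 0], [0, 0, 0], [0, 0, 0], [0, 0, 0], [0, 0, 0], [0, 0, 0], [0, 0, 0]], "slide": [[-20, 12, 0], [-45, 40, 0], [-65, 70, 0], [-85, 100, 0], [-105, 130, 0], [-125, 160, 0], [-145, 190, 0], [-165, 220, 0], [-180, 250, 0], [-180, 250, 0]], "grip": [-1, -1, -1, -1, -1, -1, -1, -1, -1, -1]}}

```text
time: 4.42
tool_pos: [406.4, 89.6, 223.1]
tcp_rot: [3.14, -0.001, 2.793]
contact_force: [-1.2, -0.5, 0.3]
grip_width: 0.3
```

```bash
python3 look.py 5
python3 - <<'E'
from h import *
t=pickle.load(open("top5.pkl","rb"));s=pickle.load(open("scene5.pkl","rb"))
cv2.imwrite("pics/t5.png",cv2.convertScaleAbs(cv2.resize(t["img"][100:250,240:380],None,fx=4,fy=4,interpolation=cv2.INTER_CUBIC),alpha=1.7))
cv2.imwrite("pics/s5.png",cv2.convertScaleAbs(cv2.resize(s["img"][130:250,140:260],None,fx=5,fy=5,interpolation=cv2.INTER_CUBIC),alpha=1.7))
E
```

```text
4.4167 [406.39989242  89.59367943 223.09382584] [-1.15662005 -0.48890778  0.26876833]
```

View pics/t5.png

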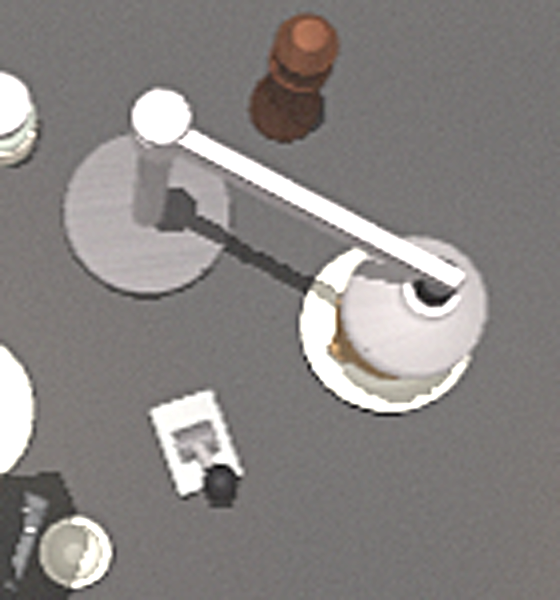

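View pics/s5.png

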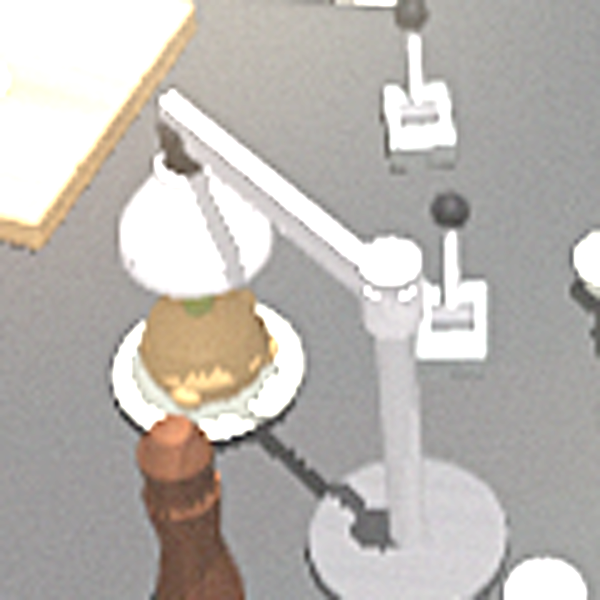

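Run:
```python
from m import *
t=pickle.load(open("top5.pkl","rb"));s=pickle.load(open("scene5.pkl","rb"))
a=lambda u,v:(240+u/4-.4,100+v/4-.4)
b=lambda u,v:(140+u/5-.4,130+v/5-.4)
def an(p,q):d=p-q;return np.degrees(np.arctan2(-d[1],-d[0])),np.hypot(*d[:2])
cap=plane(t,*a(161,117),265);tip=plane(t,*a(459,279),250);i=plane(t,*a(190,140),250);mo=plane(t,*a(413,308),130)
print("top tip",tip,an(tip,cap),an(tip,i),"mouth",mo,an(mo,cap))
cap=plane(s,*b(390,261),265);tip=plane(s,*b(169,98),250);i=plane(s,*b(362,252),250)
print("sc tip",tip,an(tip,cap),an(tip,i))
# bell mouth via depth mask / dish again
P=deproj(t);m=(P[...,2]>125)&(P[...,2]<245)&(P[...,0]>480)&(P[...,0]<640)&(P[...,1]<-180)
m2=m&(P[...,2]<210)
print(m2.sum(),hullfit(t,m2,130))
for n,c,w in(("t",t,(310,155,365,208)),("s",s,(158,180,205,222))):
    hsv=cv2.cvtColor(c["img"],cv2.COLOR_BGR2HSV)
# brightness-edge line of bar in top
g=t["img"].min(2);w=np.zeros_like(g,bool);w[133:172,290:356]=1
m=w&(g>170);mm=m.astype(np.uint8);nn,l,st,_=cv2.connectedComponentsWithStats(mm);print(st)
```

```text
top tip [ 558.24798988 -266.37575126  250.        ] (np.float64(62.20353748358206), np.float64(213.23305480930608)) (np.float64(62.30443907313903), np.float64(191.2933875955614)) mouth [ 562.63621219 -259.22035434  130.        ] (np.float64(62.35598699397492), np.float64(204.85767735260646))
sc tip [ 560.13992891 -261.57756875  250.        ] (np.float64(61.90485040964298), np.float64(211.8640114271558)) (np.float64(62.50792102263664), np.float64(183.60358998955692))
822 (array([ 563.18416199, -258.59272376]), np.float64(49.974163868987226))
[[     0      0    512    384 196278]
 [   290    134     66     37    285]
 [   320    163     11      9     44]
 [   341    171      1      1      1]]
```

>>> {"name": "servo_tool", "arguments": {"angular": [[0, 0, 0], [0, 0, 0], [0, 0, 0], [0, 0, 0], [0, 0, 0], [0, 0, 0], [0, 0, 0], [0, 0, 0]], "slide": [[20, -30, 0], [40, -60, 0], [60, -90, 0], [80, -120, 0], [100, -150, 0], [120, -180, 0], [140, -210, 0], [160, -238, 0]], "grip": [-1, -1, -1, -1, -1, -1, -1, -1]}}

```text
time: 5.18
tool_pos: [570.2, -156.1, 222.4]
tcp_rot: [-3.141, 0.0, 2.786]
contact_force: [1.4, -0.3, -0.3]
grip_width: -0.2
```

>>> {"name": "servo_tool", "arguments": {"angular": [[0, 0, 0], [0, 0, 0], [0, 0, 0], [0, 0, 0], [0, 0, 0], [0, 0, 0]], "slide": [[10, -6, 0], [17, -10, 0], [21, -12, 0], [24, -14, 0], [24, -14, 0], [24, -14, 0]], "grip": [-1, -1, -1, -1, -1, -1]}}

```text
time: 5.68
tool_pos: [593.4, -165.7, 223.0]
tcp_rot: [3.141, 0.001, 2.79]
contact_force: [-0.5, -0.2, 0.2]
grip_width: 0.4
```

>>> {"name": "servo_tool", "arguments": {"angular": [[0, 0, 0], [0, 0, 0], [0, 0, 0], [0, 0, 0], [0, 0, 0], [0, 0, 0], [0, 0, 0], [0, 0, 0], [0, 0, 0], [0, 0, 0]], "slide": [[-20, 12, 0], [-45, 40, 0], [-65, 70, 0], [-85, 100, 0], [-105, 130, 0], [-125, 160, 0], [-145, 190, 0], [-165, 220, 0], [-184, 252, 0], [-184, 252, 0]], "grip": [-1, -1, -1, -1, -1, -1, -1, -1, -1, -1]}}

```text
time: 6.52
tool_pos: [405.4, 90.3, 223.3]
tcp_rot: [3.14, -0.001, 2.794]
contact_force: [0.8, -0.4, 0.5]
grip_width: 0.7
```

```bash
python3 look.py 6
python3 - <<'E'
from m import *
t=pickle.load(open("top6.pkl","rb"));s=pickle.load(open("scene6.pkl","rb"))
P=deproj(t);m2=(P[...,2]>125)&(P[...,2]<210)&(P[...,0]>480)&(P[...,0]<640)&(P[...,1]<-180)
c,r=hullfit(t,m2,130);print(c,r);d=np.array([657.7,-77.6])-c;print(np.degrees(np.arctan2(d[1],d[0])))
cv2.imwrite("pics/t6.png",cv2.convertScaleAbs(cv2.resize(t["img"][100:250,240:380],None,fx=4,fy=4,interpolation=cv2.INTER_CUBIC),alpha=1.7))
cv2.imwrite("pics/s6.png",cv2.convertScaleAbs(cv2.resize(s["img"][130:250,140:260],None,fx=5,fy=5,interpolation=cv2.INTER_CUBIC),alpha=1.7))
E
```

```text
6.5167 [405.38859214  90.3011546  223.34360103] [ 0.80731804 -0.36601838  0.49448385]
[ 568.88938608 -261.53395495] 50.065037473422166
64.2269054565551
```

View pics/t6.png

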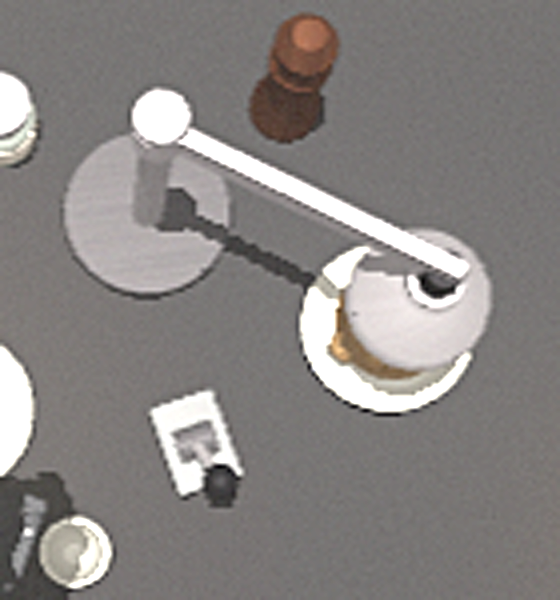

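View pics/s6.png

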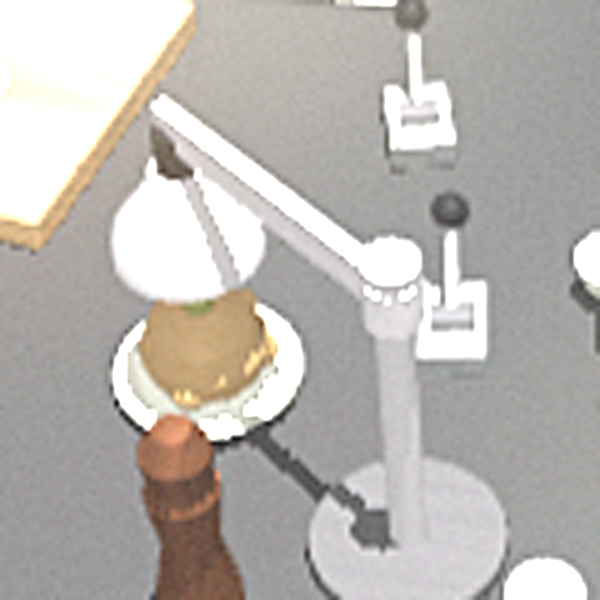

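Run:
```python
from m import *
t=pickle.load(open("top6.pkl","rb"));s=pickle.load(open("scene6.pkl","rb"))
a=lambda u,v:(240+u/4-.4,100+v/4-.4)
b=lambda u,v:(140+u/5-.4,130+v/5-.4)
print("ball",tri(t,a(221,485),s,b(451,210)))
C=[plane(t,*a(*p),25)[:2] for p in((150,410),(212,391),(242,475),(182,497))];C=np.array(C);print(C,C.mean(0))
x=(C[0]+C[1]-C[2]-C[3])/2;print("axis far",x,np.hypot(*x),np.degrees(np.arctan2(x[1],x[0])))
for z in(92,):print(plane(t,*a(221,485),z),plane(s,*b(451,210),z))
Ss=np.array([plane(s,*b(*p),25)[:2] for p in((423,281),(489,283),(487,358),(416,358))]);print(Ss,Ss.mean(0))
r=t["img"]
P=deproj(t);m=(P[...,2]>12)&(P[...,2]<60)&(P[...,0]>360)&(P[...,0]<430)&(P[...,1]>-60)&(P[...,1]<0);print("ram",P[m].mean(0))
```

```text
ball (array([ 440.59290666, -127.43707282,   88.61620511]), np.float64(3.238090243447997))
[[ 502.59695409  -80.55380576]
 [ 517.64834268 -127.00713993]
 [ 454.67777105 -149.39301112]
 [ 437.59320955 -104.79912966]] [ 478.12906935 -115.43827161]
axis far [63.98715809 23.31559754] 68.1026687352807 20.020694644280976
[ 440.75536297 -128.73831441   92.        ] [ 443.53819454 -124.50920006   92.        ]
[[ 453.44980306 -143.7973932 ]
 [ 439.82748045  -98.97519995]
 [ 507.66446048  -75.70948962]
 [ 523.76192101 -121.6685984 ]] [ 481.17591625 -110.03767029]
ram [395.88417294 -24.12157988  26.11324125]
```

>>> {"name": "servo_tool", "arguments": {"angular": [[0, 0, -7], [0, 0, -14], [0, 0, -21], [0, 0, -28], [0, 0, -35], [0, 0, -42], [0, 0, -49], [0, 0, -50], [0, 0, -50], [0, 0, -50]], "slide": [[-2, -29, 0], [-4, -58, 0], [-6, -87, 0], [-8, -116, 0], [-10, -145, 0], [-12, -174, 0], [-14, -203, 0], [-16, -231, 0], [-16, -231, 0], [-16, -231, 0]], "grip": [-1, -1, -1, -1, -1, -1, -1, -1, -1, -1]}}

```text
time: 7.45
tool_pos: [393.3, -147.1, 222.7]
tcp_rot: [3.141, 0.0, 1.913]
contact_force: [0.2, 0.6, 0.3]
grip_width: 0.4
```

>>> {"name": "servo_tool", "arguments": {"angular": [[0, 0, 0], [0, 0, 0], [0, 0, 0], [0, 0, 0], [0, 0, 0], [0, 0, 0], [0, 0, 0], [0, 0, 0]], "slide": [[0, 0, -25], [0, 0, -50], [0, 0, -75], [0, 0, -100], [0, 0, -125], [0, 0, -142], [0, 0, -142], [0, 0, -142]], "grip": [-1, -1, -1, -1, -1, -1, -1, -1]}}

```text
time: 8.12
tool_pos: [393.2, -144.5, 80.6]
tcp_rot: [-3.141, -0.001, 1.917]
contact_force: [0.9, 0.6, -0.3]
grip_width: 0.4
```

```bash
python3 look.py 7
```

```text
8.1167 [ 393.22824639 -144.54663769   80.62063147] [ 0.89992678  0.55404007 -0.28184631]
```

View pics/b7.png

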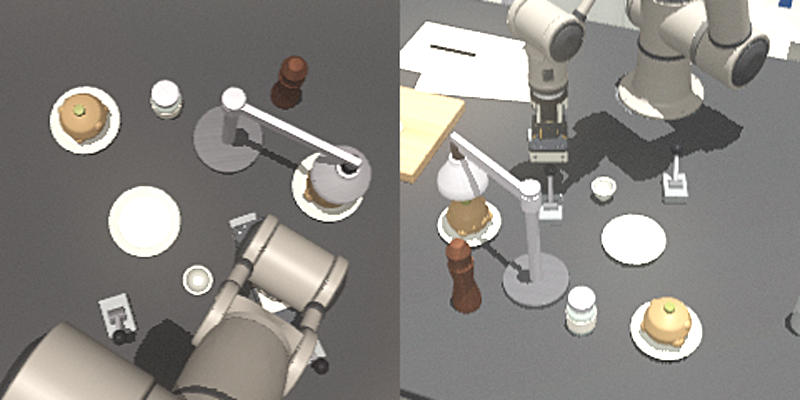

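>>> {"name": "servo_tool", "arguments": {"angular": [[0, 0, 0], [0, 0, 0], [0, 0, 0], [0, 0, 0], [0, 0, 0], [0, 0, 0], [0, 0, 0], [0, 0, 0], [0, 0, 0], [0, 0, 0]], "slide": [[9, 3, 0], [19, 7, 0], [28, 10, 0], [38, 14, 0], [47, 17, 0], [56, 20, 0], [66, 24, 0], [75, 27, 0], [81, 29, 0], [81, 29, 0]], "grip": [-1, -1, -1, -1, -1, -1, -1, -1, -1, -1]}}

```text
time: 9.05
tool_pos: [475.8, -115.9, 80.6]
tcp_rot: [3.141, 0.0, 1.917]
contact_force: [0.2, -1.0, 0.5]
grip_width: 0.4
```

```bash
python3 look.py 8
python3 - <<'E'
from h import *
s=pickle.load(open("scene8.pkl","rb"))
cv2.imwrite("pics/s8.png",cv2.convertScaleAbs(cv2.resize(s["img"][100:220,160:280],None,fx=5,fy=5,interpolation=cv2.INTER_CUBIC),alpha=1.7))
E
```

```text
9.05 [ 475.78695738 -115.89541052   80.56991381] [ 0.15678369 -0.95054631  0.54869013]
```

View pics/s8.png

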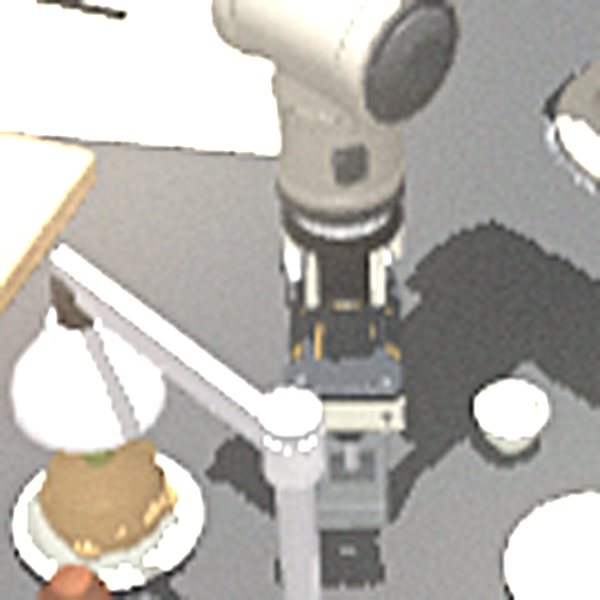

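>>> {"name": "servo_tool", "arguments": {"angular": [[0, 0, 0], [0, 0, 0], [0, 0, 0], [0, 0, 0], [0, 0, 0], [0, 0, 0]], "slide": [[3, 1, 0], [6, 2, 0], [9, 3, 0], [11, 4, 0], [11, 4, 0], [11, 4, 0]], "grip": [-1, -1, -1, -1, -1, -1]}}

```text
time: 9.65
tool_pos: [485.6, -112.3, 80.8]
tcp_rot: [3.141, 0.0, 1.916]
contact_force: [-0.4, -0.1, -0.9]
grip_width: 0.4
```

>>> {"name": "servo_tool", "arguments": {"angular": [[0, 0, 0], [0, 0, 0], [0, 0, 0], [0, 0, 0]], "slide": [[2, 1, 0], [3, 1, 0], [3, 1, 0], [3, 1, 0]], "grip": [-1, -1, -1, -1]}}

```text
time: 9.98
tool_pos: [487.9, -111.2, 80.6]
tcp_rot: [-3.141, -0.001, 1.916]
contact_force: [-3.3, -0.7, 0.9]
grip_width: 0.3
```

>>> {"name": "servo_tool", "arguments": {"angular": [[0, 0, 0], [0, 0, 0], [0, 0, 0]], "slide": [[1, 0, 0], [2, 1, 0], [2, 1, 0]], "grip": [-1, -1, -1]}}

```text
time: 10.23
tool_pos: [488.3, -110.8, 80.5]
tcp_rot: [-3.137, -0.001, 1.917]
contact_force: [-11.4, -3.9, 5.6]
grip_width: 0.3
```

>>> {"name": "servo_tool", "arguments": {"angular": [[0, 0, 0], [0, 0, 0], [0, 0, 0], [0, 0, 0], [0, 0, 0], [0, 0, 0], [0, 0, 0], [0, 0, 0], [0, 0, 0], [0, 0, 0]], "slide": [[-9, -3, 0], [-28, -10, 0], [-47, -17, 0], [-75, -27, 0], [-94, -34, 0], [-94, -34, 30], [-94, -34, 60], [-94, -34, 90], [-94, -34, 120], [-94, -34, 142]], "grip": [-1, -1, -1, -1, -1, -1, -1, -1, -1, -1]}}

```text
time: 11.07
tool_pos: [397.2, -144.8, 225.6]
tcp_rot: [3.138, 0.003, 1.916]
contact_force: [0.2, 1.1, -0.1]
grip_width: 0.5
```

>>> {"name": "servo_tool", "arguments": {"angular": [[0, 0, 0], [0, 0, 0], [0, 0, 0], [0, 0, 0], [0, 0, 0], [0, 0, 0], [0, 0, 0], [0, 0, 0], [0, 0, 0], [0, 0, 0]], "slide": [[1, 30, 0], [2, 60, 0], [4, 90, 0], [6, 120, 0], [8, 150, 0], [10, 180, 0], [12, 210, 0], [15, 230, 0], [15, 230, 0], [15, 230, 0]], "grip": [-1, -1, -1, -1, -1, -1, -1, -1, -1, -1]}}

```text
time: 11.9
tool_pos: [411.5, 86.4, 222.8]
tcp_rot: [3.14, 0.0, 1.919]
contact_force: [0.5, -0.2, -0.5]
grip_width: 0.4
```

```bash
python3 look.py 9
python3 - <<'E'
from m import *
t=pickle.load(open("top9.pkl","rb"));s=pickle.load(open("scene9.pkl","rb"))
P=deproj(t);m2=(P[...,2]>125)&(P[...,2]<210)&(P[...,0]>480)&(P[...,0]<640)&(P[...,1]<-180)
print(hullfit(t,m2,130))
cv2.imwrite("pics/t9.png",cv2.convertScaleAbs(cv2.resize(t["img"][100:250,240:380],None,fx=4,fy=4,interpolation=cv2.INTER_CUBIC),alpha=1.7))
cv2.imwrite("pics/s9.png",cv2.convertScaleAbs(cv2.resize(s["img"][130:250,140:260],None,fx=5,fy=5,interpolation=cv2.INTER_CUBIC),alpha=1.7))
E
```

```text
11.9 [411.54313732  86.40706818 222.83790199] [ 0.50211004 -0.21699573 -0.54704879]
(array([ 568.88938608, -261.53395495]), np.float64(50.065037473422166))
```

View pics/t9.png

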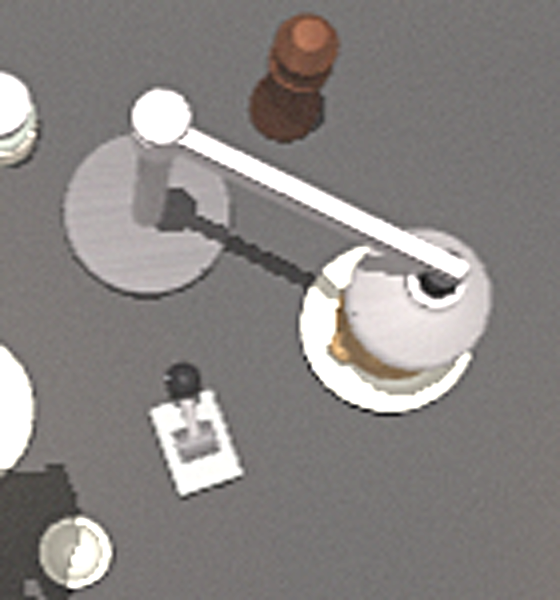

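View pics/s9.png

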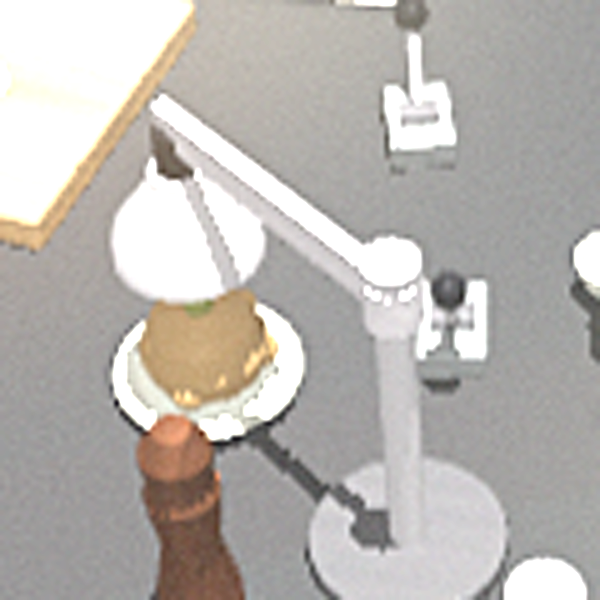

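Both pictures show the lever leaning to its far side: the ball is at top-crop pixel (183,380), and was at (221,485) before the push. The lamp still hangs over the dish. I'll check the ball's position, then hand in.

Run:
```python
from m import *
from plant import bot
t=pickle.load(open("top9.pkl","rb"));s=pickle.load(open("scene9.pkl","rb"))
a=lambda u,v:(240+u/4-.4,100+v/4-.4)
b=lambda u,v:(140+u/5-.4,130+v/5-.4)
p,e=tri(t,a(183,380),s,b(450,290));print(p,e,np.linalg.norm((p-[440.6,-127.4,88.6])[:2]),"expect 76.7")
t0=pickle.load(open("top6.pkl","rb"));d=cv2.absdiff(t["img"],t0["img"]).max(2);d[250:]=0
n,l,st,_=cv2.connectedComponentsWithStats((d>50).astype(np.uint8));print(st[1:][st[1:,4]>4])
print(bot.close_job())
```

```text
[515.13119904 -99.9976939   91.42167475] 3.4205970643124135 79.40897940010831 expect 76.7
[[207 186  35  49 369]
 [218 195   1   6   6]
 [158 197  10  39  96]
 [166 196   7  37 118]
 [286 198   4   3   7]
 [291 216   8   6  35]
 [215 226   2   6   7]
 [246 232   3   2   6]
 [171 234   4   5  12]
 [244 235   3   7  10]
 [257 234   5  10  21]
 [195 236  23  11 141]
 [159 239  13  11  45]
 [219 239  10   6  33]
 [206 247   7   3  15]]
the job is handed in; nothing more can be done
None
```

I swung the lamp's arm from about 9° to about 64° with the closed fingers, then pushed the far switch's lever over until it met its stop. The job was handed in at about 12 s.

- **Lamp:** My first push left the head about 7 mm short of centre, so I pushed once more before touching the switch. In the top view the mouth of the head is now at (569, -262) mm and the plate's centre at (570, -260) mm, about 2 mm apart. That reading was the same after the switch push. The two cameras disagreed by up to about 3 mm on the plate and the post.
- **Switch:** The push ended with about 12 N against the stop. The ball travelled 79 mm from two views, where 77 mm was expected, and the views disagreed by about 3 mm. It stayed over after the fingers withdrew.
- **Other things:** I felt no unexpected contact, and nothing was seen to move in the pictures I viewed. My last automatic comparison of pictures before and after the switch push showed changes at the lever. It also showed changes near the gripper and its shadow, including beside the empty plate and the ramekin. I took those to be shadow and did not check them one by one.

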